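# Find the blind bush with a probe pin

## Task

One of the three bushes in the sloping bar is blind, the other two are open right through: take the pin from the wooden block and probe the bores with it, pushing it on through each open one until the tell-tale underneath is pushed fully out. When both open bores are proven, press the marker button of the blind bush, and only that one, fully in, and stand the pin back in its block. Do not shift the tape measure or the tape roll.

Things in the scene. Friction and masses are not known exactly. Their poses are not given: they have to be found in the camera images.
- stand: Fixed stand holding an aluminium bar (110 x 200 x 40 mm); 150 x 236 mm base. Origin: under the base, on the table; x away from the robot (apart from yaw), y left, z up. The face slopes up and away at 30 degrees: outward normal, the axis of all bores and markers, is (-0.5, 0, 0.866) here. Three bores in a row along y, 60 mm apart; 50 mm up the slope from each is its marker button.
- bore_left (a point): Centre of the mouth of the left bore (14 mm diameter, in a 31 mm steel flange that stands 2 mm above the bar face). A through bore is open for 44 mm down to the tell-tale plunger under it; a blind one has a rigid floor 24 mm below the mouth.
- telltale_left (a joint): Tell-tale plunger under the left bore, along its axis: 0 = not pushed (as at the start), 0.012 m = fully pushed out below. It moves with about 1.5 N, only by something pushed through the bore (pin tip 44 mm deep to touch it, 56 mm deep to push it fully), and stays where it is left.
- marker_left_top (a point): Centre of the top of the left marker button: a flat grey disc, 26 mm across, its top 18 mm above the bar face when up. It is pressed along the bore axis.
- marker_left (a joint): Marker button of the left bore: 0 = up (as at the start), 0.010 m = fully in. It moves with about 3 N and stays where it is left.
- bore_mid (a point): Centre of the mouth of the middle bore (14 mm diameter, in a 31 mm steel flange that stands 2 mm above the bar face). A through bore is open for 44 mm down to the tell-tale plunger under it; a blind one has a rigid floor 24 mm below the mouth.
- telltale_mid (a joint): Tell-tale plunger under the middle bore, along its axis: 0 = not pushed (as at the start), 0.012 m = fully pushed out below. It moves with about 1.5 N, only by something pushed through the bore (pin tip 44 mm deep to touch it, 56 mm deep to push it fully), and stays where it is left.
- marker_mid_top (a point): Centre of the top of the middle marker button: a flat grey disc, 26 mm across, its top 18 mm above the bar face when up. It is pressed along the bore axis.
- marker_mid (a joint): Marker button of the middle bore: 0 = up (as at the start), 0.010 m = fully in. It moves with about 3 N and stays where it is left.
- bore_right (a point): Centre of the mouth of the right bore (14 mm diameter, in a 31 mm steel flange that stands 2 mm above the bar face). A through bore is open for 44 mm down to the tell-tale plunger under it; a blind one has a rigid floor 24 mm below the mouth.
- telltale_right (a joint): Tell-tale plunger under the right bore, along its axis: 0 = not pushed (as at the start), 0.012 m = fully pushed out below. It moves with about 1.5 N, only by something pushed through the bore (pin tip 44 mm deep to touch it, 56 mm deep to push it fully), and stays where it is left.
- marker_right_top (a point): Centre of the top of the right marker button: a flat grey disc, 26 mm across, its top 18 mm above the bar face when up. It is pressed along the bore axis.
- marker_right (a joint): Marker button of the right bore: 0 = up (as at the start), 0.010 m = fully in. It moves with about 3 N and stays where it is left.
- pin_grip (a point): Loose steel probe pin (0.13 kg): centre of its round handle (18 mm diameter, 60 mm long). Below it a 28 mm flange, 4 mm thick, then a shank 8 mm in diameter, 80 mm long: flange underside 34 mm, tip 114 mm from this point along the pin's axis (its z, up when it stands). It stands in the wooden block, flange resting on the top.
- pin_tip (a point): Lower end of the pin's shank, on its axis.
- block_mouth (a point): Fixed wooden block, 64 x 64 x 90 mm high: centre of the mouth of its vertical through hole (14 mm diameter, chamfered) in the top face, where the pin belongs. z up.
- tape_measure_mid (a point): Yellow tape measure (38 x 75 x 62 mm high) standing to the right of the stand: its centre. Bystander.
- duct_tape_mid (a point): Grey roll of tape (102 mm across, 48 mm high) lying behind the wooden block: its centre. Bystander.

How it is judged:
By the outcome, as a careful person would: the job done as asked, in the order asked, and still so for the second after the job is handed in, with the robot touching nothing.
It also fails if it takes over 56 s, if anything falls off the work surface, if the arm or the gripper's body presses on something with over 40 N, if the wrist force passes 120 N, or if a joint passes its speed limit or range.

## Robot

A 6-joint arm with a two-finger parallel gripper is mounted at the origin on a cart in front of the work surface, level with it; the furniture and walls round the work are solid. World frame = base frame: x ahead of the robot, y to its left, z up, the work surface at z = 0. Lengths are in m, angles in rad, forces in N, time in s.
With the tool pointing down it reaches from about 0.4 to 0.825 m from the base axis. Payload 7 kg.
Tool frame: the origin (TCP) lies midway between the tips of the shut fingers; the grasp point (between the pads) lies 19 mm behind it; z points along the fingers, x is the direction in which the jaws open and shut, and the axes are right-handed (so a half turn about z gives the same grasp; the last joint's range is limited). The gripper opens to 88 mm and grips with 3 to 60 N. Pads are 19 mm wide; open, the fingers measure 130 mm over their backs; the gripper's body (78 mm by 193 mm) begins 47 mm behind the grasp point.
Start: joints at [-1.054, 0.359, 0.012, 0, -1.224, -0.288], TCP at [0.153, -0.657, 0.227] pointing down, gripper open.
Joint ranges: [-3.07, 3.07], [-1.43, 2.12], [-1.02, 1.25], [-3.03, 1.67], [-3.05, -0], [-3.03, 3.03]. Speed limits (rad/s): [2.39, 2.39, 3.01, 3.14, 3.14, 3.14].

## Interface

Orientations are given as [roll, pitch, yaw] about the fixed x, y, z axes, in that order (R = Rz(yaw) Ry(pitch) Rx(roll)).
In Python, from station import status, eyes, workorder gives the robot as it stands.
- The arm moves only by the shell command python3 -m jog 'ROWS' [OPENING] [FORCE]. ROWS is JSON, a list of rows, each a list of 6 numbers: the shift along the world's x, y, z in mm, then the turn, a rotation vector about the world's x, y, z in rad. A call has 1 to 12 rows; each row shifts and turns the pose as measured when the row begins; what a row does not reach is not made up. A row lasts 1/10 s, in which the tool goes at most 50 mm and 8.59 degrees, less where a joint would pass 70% of its speed; a pose out of reach is approached as far as the arm can. A call with a gripper value outside its range is refused whole. OPENING is the opening, from 0 (shut) to 1 (fully open), set as the call begins (- or left out, the last holds). The fingers move at their own pace and stop on an object; FORCE is the grip in N (left out, the last holds). Time passes only in rows, so rows that do not move let the fingers close. It gives the time, the measured TCP pose, the force and the opening at its end, in the units of the state.
- status.get_state(): the state, without advancing time (a new reading comes with each control period).
- eyes.grab_frame(name): name is "scene" or "top"; returns the picture (384x512x3 uint8, blue, green, red); there is no depth.
- eyes.calibration(name): a dict with "camera_matrix" (3x3 intrinsics, pixels), "k1" (the pictures are not rectified: a ray, as slopes to the right and down, at radius r is drawn at 1 + k1 r^2 times it, then the intrinsics apply), "cam_to_world" (4x4, takes a point from camera to world coordinates). Camera axes: x right, y up, looking along -z (the intrinsics and any distortion apply to the point x, -y, -z); pixel columns grow to the right and rows downward; lengths in m; the calibration is good to about 2 mm. A picture is of the moment at which its call begins. calibration takes no time and is no camera call.
- workorder.job_done(): hands the job in, once; it reports no verdict.
The state is a dict: "t": time; "q": joint angles; "qd": joint speeds; "joint_efforts": joint torques, N m; "eef_pos": TCP position; "ee_rot": TCP orientation; "force": force on the tool from outside, world axes, zero at the start; "moment": the same for the moment, N m; "width": finger opening in m.
Only numpy, scipy, OpenCV 4.12 (cv2) and the standard library are available. Lean on these libraries where they do the work, as an engineer would, in place of code of your own. Each camera call takes 0.05 s, during which the arm holds its last target. There are 200 camera calls.

## Working session

There is one attempt and no reset: what is moved stays moved. The work goes in short steps, Python scripts to look and compute and a shell command to move; the robot and the scene stay as the last step left them, time stands still between calls to the robot, and variables do not carry over. Pictures are saved under pics/ and viewed, about 8 in all and at most 12, crops included, and the job is handed in when it is done.

```bash
ls; mkdir -p pics; python3 - <<'E'
from station import status, eyes
import cv2, numpy as np
print(status.get_state())
for n in("scene","top"):
    cv2.imwrite(f"pics/{n}0.png",eyes.grab_frame(n)); c=eyes.calibration(n); print(n,c)
a=[cv2.imread(f"pics/{n}0.png") for n in("scene","top")]
E
```

```text
pics
{'t': 0.0, 'q': array([-1.05390589e+00,  3.59422074e-01,  1.10751584e-02, -3.78275938e-04,
       -1.22410669e+00, -2.88081429e-01]), 'qd': array([-4.34043737e-05,  1.14122541e-03, -4.73019580e-04, -1.47398875e-03,
       -1.43998733e-03,  9.19350276e-04]), 'joint_efforts': array([ 8.14086507e-04, -5.82710409e+01,  2.93052667e+01,  6.99704647e+00,
        6.83742706e-03, -1.62142242e-04]), 'eef_pos': array([ 0.15296275, -0.65693821,  0.22560196]), 'ee_rot': array([-3.14146270e+00, -1.69002303e-03,  1.79947640e+00]), 'force': array([ 0.28243227, -0.01875271, -0.08536139]), 'moment': array([-0.06431284,  0.02915477,  0.01746133]), 'width': 0.08791151709181007}
scene {'camera_matrix': array([[480.7924689 ,   0.        , 254.64729579],
       [  0.        , 480.7924689 , 194.34519064],
       [  0.        ,   0.        ,   1.        ]]), 'k1': 0.014222421158228766, 'cam_to_world': array([[-0.51357351,  0.61509462, -0.59824816, -0.19360276],
       [-0.8580312 , -0.37219079,  0.3539159 ,  0.45397731],
       [-0.00497069,  0.69507742,  0.71891771,  0.96381307],
       [ 0.        ,  0.        ,  0.        ,  1.        ]])}
top {'camera_matrix': array([[361.45857958,   0.        , 257.976989  ],
       [  0.        , 361.45857958, 186.31595595],
       [  0.        ,   0.        ,   1.        ]]), 'k1': -0.018172617968931912, 'cam_to_world': array([[-0.00277075,  0.99026453, -0.13917067,  0.40449055],
       [-0.99998711, -0.00215167,  0.00459859,  0.02159237],
       [ 0.00425437,  0.13918162,  0.99025773,  0.98026461],
       [ 0.        ,  0.        ,  0.        ,  1.        ]])}
```

View pics/scene0.png

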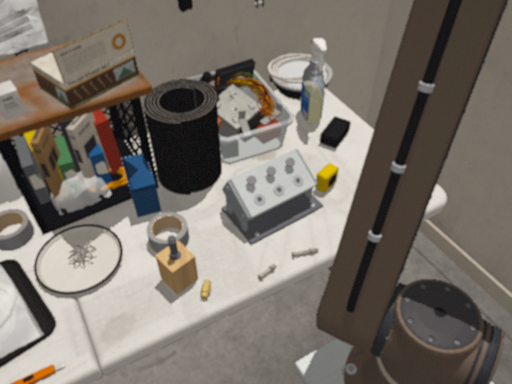

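View pics/top0.png

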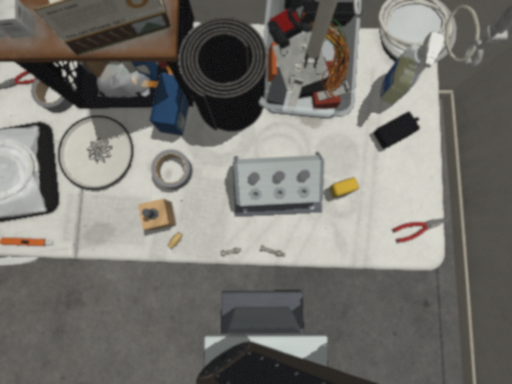

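The scene view shows the stand at about (268,195), block and pin at (177,262), roll at (167,230) and tape measure at (327,177). The top view shows the stand at (278,183), pin at (150,213), roll at (171,170) and tape at (344,187). Next I'll zoom in.

```bash
python3 - <<'E'
import cv2, numpy as np
a=cv2.imread("pics/scene0.png")[145:305,145:345]; b=cv2.imread("pics/top0.png")[140:250,130:370]
a=cv2.resize(a,None,fx=3.75,fy=3.75,interpolation=cv2.INTER_CUBIC); b=cv2.resize(b,None,fx=3.3,fy=3.3,interpolation=cv2.INTER_CUBIC)
cv2.imwrite("pics/c1.png",a);cv2.imwrite("pics/c2.png",b)
E
```

```text
(no output)
```

View pics/c1.png

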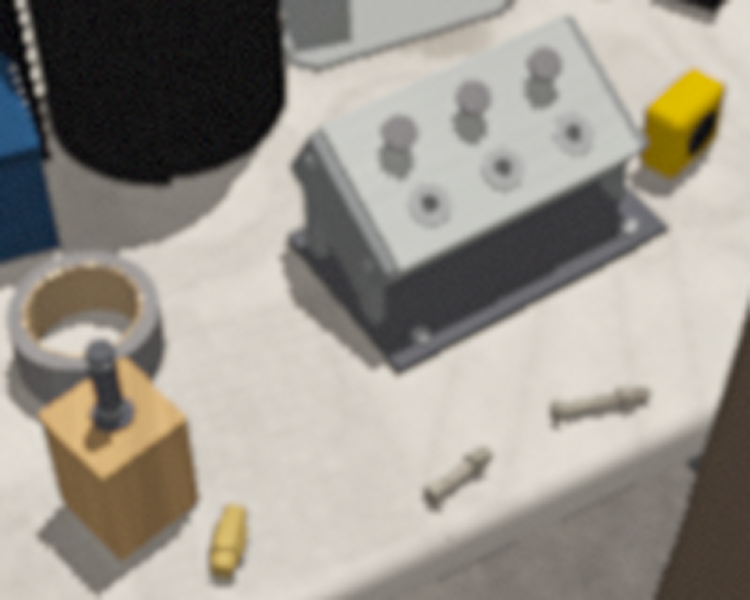

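View pics/c2.png

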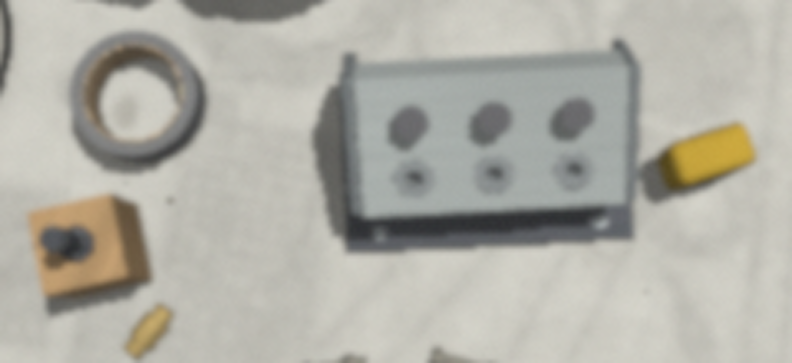

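Crop pixels, scene: bores (430,204), (503,168), (574,132); marker tops (400,132), (474,98), (545,65); pin top (100,350), flange (112,412). Top: bores (414,178), (494,174), (573,170); pin top (53,238), flange (78,242). I'll triangulate these.

```bash
cat > h.py <<'E'
import cv2, numpy as np
from station import status, eyes
from scipy.spatial.transform import Rotation as R
C={n:eyes.calibration(n) for n in("scene","top")}
def Tcw(n):
    M=np.linalg.inv(C[n]["cam_to_world"]); return np.diag([1,-1,-1])@M[:3]
def und(n,p):
    return cv2.undistortPoints(np.array([[p]],float),C[n]["camera_matrix"],np.array([C[n]["k1"],0,0,0,0.]))[0,0]
def tri(ps,pt):
    X=cv2.triangulatePoints(Tcw("scene"),Tcw("top"),und("scene",ps).reshape(2,1),und("top",pt).reshape(2,1))[:,0]
    return X[:3]/X[3]
def proj(n,X):
    c=Tcw(n)@np.append(X,1); K=C[n]["camera_matrix"]; s=c[:2]/c[2]; s=s*(1+C[n]["k1"]*(s@s)); return K[:2,:2]@s+K[:2,2]
def onz(n,p,z):
    M=C[n]["cam_to_world"]; u=und(n,p); d=M[:3,:3]@np.array([u[0],-u[1],-1]); return M[:3,3]+d*(z-M[2,3])/d[2]
E
python3 - <<'E'
from h import *
np.set_printoptions(precision=4,suppress=True)
# crop->full (pixel centres)
S=lambda x,y:((x+.5)/3.75-.5+145,(y+.5)/3.75-.5+145); T=lambda x,y:((x+.5)/3.3-.5+130,(y+.5)/3.3-.5+140)
P={k:(S(*a),T(*b)) for k,a,b in [("bl",(430,204),(414,178)),("bm",(503,168),(494,174)),("br",(574,132),(573,170)),
 ("pintop",(100,350),(53,238)),("pinfl",(112,411),(78,242)),
 ("k1",(125,360),(112,196)),("k2",(187,412),(133,285)),("k3",(106,478),(46,297)),("k4",(40,415),(28,213))]}
X={k:tri(*v) for k,v in P.items()}
for k,v in X.items():
    e=[np.linalg.norm(proj(n,v)-p) for n,p in zip(("scene","top"),P[k])]; print(k,v,np.round(e,2))
print("block",np.mean([X["k%d"%i] for i in(1,2,3,4)],0))
d=X["bl"]-X["br"]; yaw=np.arctan2(-d[0],d[1]); print("len",np.linalg.norm(d),"yaw",yaw)
m=(X["bl"]+X["bm"]+X["br"])/3; Rz=R.from_euler('z',yaw)
n=Rz.apply([-.5,0,.8660]);u=Rz.apply([.8660,0,.5]);l=Rz.apply([0,1,0])
for i,b in enumerate((X["bl"],X["bm"],X["br"])):
    q=m+l*.06*(1-i); k=q+.05*u+.016*n
    print(q,"bore px",(np.array(proj("scene",q))-145+.5)*3.75-.5,(np.array(proj("top",q))-[130,140]+.5)*3.3-.5,"mk",(proj("scene",k)-144.5)*3.75-.5,(proj("top",k)-[129.5,139.5])*3.3-.5)
E
```

```text
bl [0.5107 0.0243 0.0937] [0.14 0.15]
bm [ 0.5137 -0.0355  0.0938] [0.09 0.09]
br [ 0.5161 -0.0948  0.0959] [0.23 0.24]
pintop [0.4627 0.2755 0.1518] [0.11 0.1 ]
pinfl [0.464  0.2753 0.092 ] [0.21 0.19]
k1 [0.4986 0.2517 0.0886] [0.08 0.07]
k2 [0.4341 0.2353 0.0964] [1.88 1.73]
k3 [0.4232 0.298  0.0897] [0.1  0.09]
k4 [0.4855 0.3136 0.0902] [0.07 0.07]
block [0.4604 0.2747 0.0912]
len 0.11924760699398086 yaw 0.044915802944436506
[0.5108 0.0246 0.0945] bore px [429.0245 203.2318] [413.9877 178.0639] mk [399.3578 130.5043] [411.5081 122.9687]
[ 0.5135 -0.0353  0.0945] bore px [502.6088 167.5331] [494.0778 174.3077] mk [473.9486  95.9526] [494.7299 119.111 ]
[ 0.5162 -0.0953  0.0945] bore px [573.5066 133.1392] [574.0169 170.5547] mk [545.7986  62.6669] [577.7874 115.2666]
```

```bash
python3 -m jog '[[31,34,0,0,0,-0.02],[31,34,0,0,0,-0.02],[31,34,0,0,0,-0.02],[31,34,0,0,0,-0.02],[31,34,0,0,0,-0.02],[31,34,0,0,0,-0.02],[31,34,0,0,0,-0.02],[31,34,0,0,0,-0.02],[31,34,0,0,0,-0.02]]' 1 50; python3 -m jog '[[2,45,0,0,0,0],[2,45,0,0,0,0],[2,45,0,0,0,0],[2,45,0,0,0,0],[2,45,0,0,0,0],[2,45,0,0,0,0],[2,45,0,0,0,0],[2,45,0,0,0,0],[2,45,0,0,0,0],[2,45,0,0,0,0],[2,45,0,0,0,0]]'
```

```text
t: 1.0
eef_pos: [0.4343, -0.3406, 0.2206]
ee_rot: [-3.137, -0.008, 1.603]
force: [0.4, 0.0, -0.5]
width: 0.0874
t: 2.1
eef_pos: [0.4549, 0.1742, 0.2185]
ee_rot: [-3.135, -0.01, 1.603]
force: [2.3, -0.7, -0.2]
width: 0.0878
```

```bash
cat > go.py <<'E'
# usage: go.py tx ty tz [tilt]  -> remaining shift (mm, world) and rotvec to target pose (tool tilted by tilt about stand y)
import sys; from h import *
np.set_printoptions(precision=4,suppress=True)
yaw=0.045
def target(tilt):
    z=R.from_euler('z',yaw).apply([np.sin(tilt),0,-np.cos(tilt)]); x=R.from_euler('z',yaw).apply([0,1,0]); return R.from_matrix(np.c_[x,np.cross(z,x),z])
def rem(t,tilt):
    s=status.get_state(); r=R.from_euler('xyz',s["ee_rot"])
    print("shift",np.round((np.array(t)-s["eef_pos"])*1000,1),"turn",(target(tilt)*r.inv()).as_rotvec(),"F",np.round(s["force"],1),"w",s["width"],"t",s["t"])
if __name__=="__main__":
    a=list(map(float,sys.argv[1:])); rem(a[:3],a[3] if len(a)>3 else 0)
E
python3 -m jog '[[4,30,0,0,0,0],[3,30,0,0,0,0],[1,28,-10,0,0,0],[0,0,0,0,0,0]]'; python3 go.py .4635 .2754 .106
```

```text
t: 2.5
eef_pos: [0.4617, 0.2711, 0.207]
ee_rot: [-3.134, -0.009, 1.609]
force: [-0.9, -0.5, -0.3]
width: 0.0877
shift [   1.8    4.3 -101. ] turn [-0.0091 -0.0076  0.0069] F [-0.9 -0.5 -0.3] w 0.08765333852432468 t 2.5
```

```bash
python3 -m jog '[[1,4,-25,-0.009,-0.008,0.007],[1,0,-25,0,0,0],[0,0,-25,0,0,0],[0,0,-18,0,0,0],[0,0,-4,0,0,0],[0,0,0,0,0,0]]'; python3 go.py .4635 .2754 .106
```

```text
t: 3.1
eef_pos: [0.463, 0.2742, 0.107]
ee_rot: [3.141, 0.001, 1.618]
force: [0.0, 0.0, 0.5]
width: 0.0877
shift [ 0.5  1.2 -1. ] turn [ 0.0013  0.0002 -0.002 ] F [0.  0.  0.5] w 0.08768365573808164 t 3.1
```

```bash
python3 -m jog '[[0,1,-1,0,0,0],[0,0,0,0,0,0],[0,0,0,0,0,0],[0,0,0,0,0,0],[0,0,0,0,0,0],[0,0,0,0,0,0]]' 0.15 50; python3 -m jog '[[0,0,0,0,0,0],[0,0,20,0,0,0],[0,0,30,0,0,0],[0,0,30,0,0,0],[0,0,30,0,0,0],[0,0,0,0,0,0]]' 0; python3 - <<'E'
from h import *
a=eyes.grab_frame("scene");cv2.imwrite("pics/s1.png",a);b=eyes.grab_frame("top");cv2.imwrite("pics/t1.png",b)
s=status.get_state();print(s["eef_pos"],s["force"],s["width"],s["t"])
g=s["eef_pos"]+[0,0,.019]
for n in("scene","top"): print(n,[np.round(proj(n,g+[0,0,z]),1) for z in(.03,-.034,-.114)])
cv2.imwrite("pics/c3.png",np.hstack([cv2.resize(a[150:300,110:230],None,fx=3.3,fy=3.3,interpolation=2),cv2.resize(b[150:300,80:200],None,fx=3.3,fy=3.3,interpolation=2)]))
E
```

```text
t: 3.7
eef_pos: [0.4647, 0.2765, 0.11]
ee_rot: [3.137, -0.003, 1.618]
force: [-0.5, -0.0, 0.4]
width: 0.0449
t: 4.3
eef_pos: [0.4637, 0.2753, 0.2231]
ee_rot: [3.139, -0.0, 1.618]
force: [0.4, 0.8, -0.4]
width: 0.0016
[0.46205374 0.27410545 0.21933137] [-0.25353718  0.14340034 -0.08233763] 0.00042617858196808715 4.4
scene [array([164.6, 201. ]), array([168.9, 222. ]), array([173.7, 245.8])]
top [array([128.5, 207.9]), array([138.9, 210.3]), array([149.7, 212.8])]
```

View pics/c3.png

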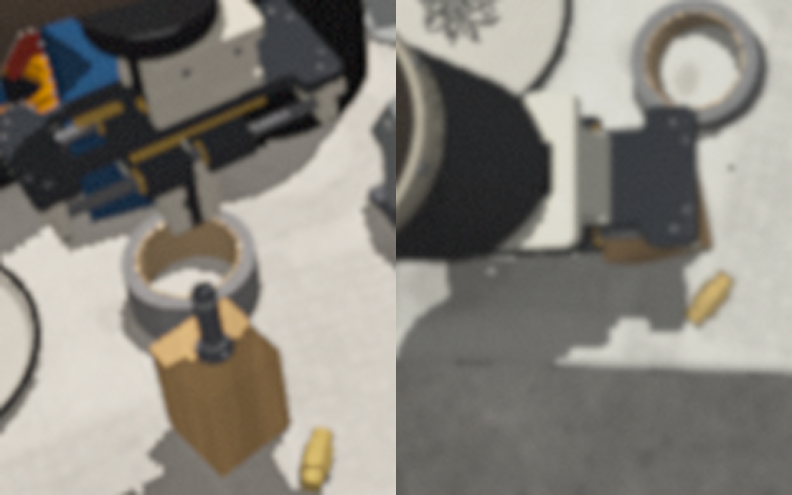

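The picture shows that I lifted before the fingers had closed, because they move slowly. The pin is undisturbed in its block (handle top at about (205,290) in the crop), so I'll repeat the grasp.

```bash
python3 -m jog '[[1,1,-10,0,0,0],[0,0,-10,0,0,0],[0,0,-5,0,0,0],[0,0,0,0,0,0],[0,0,0,0,0,0],[0,0,0,0,0,0],[0,0,0,0,0,0]]' 0.55; python3 go.py .4635 .2754 .105
```

```text
t: 5.1
eef_pos: [0.4611, 0.2732, 0.1868]
ee_rot: [-3.133, 0.009, 1.617]
force: [0.6, -0.2, 0.1]
width: 0.0466
shift [  2.4   2.2 -81.8] turn [ 0.0094 -0.0083 -0.0008] F [ 0.6 -0.2  0.1] w 0.04659774126341531 t 5.1
```

```bash
python3 -m jog '[[2,2,-25,0.005,-0.005,0],[0,0,-25,0,0,0],[0,0,-22,0,0,0],[0,0,-5,0,0,0],[0,0,0,0,0,0]]';python3 go.py .4635 .2754 .105; python3 -m jog '[[0,0,0,0,0,0],[0,0,0,0,0,0],[0,0,0,0,0,0],[0,0,0,0,0,0],[0,0,0,0,0,0],[0,0,0,0,0,0],[0,0,0,0,0,0]]' 0;python3 go.py .4635 .2754 .105
```

```text
t: 5.6
eef_pos: [0.4649, 0.2768, 0.1107]
ee_rot: [3.14, -0.0, 1.617]
force: [0.1, -0.3, -0.4]
width: 0.0485
shift [-1.4 -1.4 -5.7] turn [-0.0004  0.0017 -0.0014] F [ 0.1 -0.3 -0.4] w 0.04849981191468616 t 5.6
t: 6.3
eef_pos: [0.4664, 0.2784, 0.1149]
ee_rot: [3.136, -0.004, 1.618]
force: [-0.1, 0.1, -1.2]
width: 0.0172
shift [-2.9 -3.  -9.9] turn [-0.0047  0.0058 -0.0018] F [-0.1  0.1 -1.2] w 0.01719377397804509 t 6.3
```

```bash
python3 -m jog '[[0,0,10,0,0,0],[0,0,20,0,0,0],[0,0,25,0,0,0],[0,0,25,0,0,0],[0,0,20,0,0,0],[0,0,0,0,0,0],[0,0,0,0,0,0]]'; python3 - <<'E'
from h import *
a=eyes.grab_frame("scene");cv2.imwrite("pics/s2.png",a);b=eyes.grab_frame("top");cv2.imwrite("pics/t2.png",b)
s=status.get_state();print(s["eef_pos"],s["ee_rot"],s["force"],s["width"],s["t"])
g=s["eef_pos"]
x0,y0=110,150
for n in("scene","top"): print(n,[np.round((proj(n,g+[0,0,z])-[x0,y0]+.5)*4-.5,1) for z in(0,-.025,-.105)])
cv2.imwrite("pics/c4.png",cv2.resize(a[150:290,110:250],None,fx=4,fy=4,interpolation=2))
E
```

```text
t: 7.0
eef_pos: [0.4656, 0.2775, 0.2211]
ee_rot: [3.136, -0.004, 1.618]
force: [-0.3, 0.4, -1.0]
width: 0.0173
[0.46564922 0.27732544 0.22060641] [ 3.13648100e+00 -2.86751266e-03  1.61765876e+00] [-6.37820519e-01  5.80299357e-04 -2.20274546e+00] 0.017049046369366196 7.1
scene [array([224.3, 266.9]), array([230.8, 298.5]), array([250.3, 392.3])]
top [array([101.2, 233.6]), array([116.5, 237.3]), array([159.6, 247.6])]
```

View pics/c4.png

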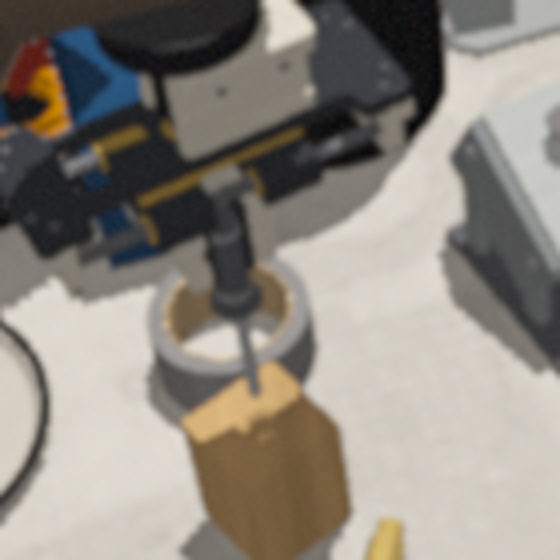

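Tip at crop (256,391), predicted (250,392) for an axis through the TCP. So the pin is held straight, about 3 mm towards −x from the TCP, with the tip about 103 mm below it. Next I'll compute the pre-insert pose over the left bore.

```bash
cat > tip.py <<'E'
# usage: tip.py bore(l/m/r/marker k*) h_mm : remaining move so that pin tip is h above the mouth along axis
import sys; from go import *
OFF=np.array([0,-.003,.103])   # pin tip in tool frame
B=np.array([.5135,-.0353,.0945]); Rz=R.from_euler('z',yaw)
n=Rz.apply([-.5,0,.866]);u=Rz.apply([.866,0,.5]);l=Rz.apply([0,1,0])
def pt(k):
    p=B+l*.06*{'l':1,'m':0,'r':-1}[k[-1]]
    return p+.05*u+.016*n if k[0]=='k' else p
def tipnow():
    s=status.get_state(); return s["eef_pos"]+R.from_euler('xyz',s["ee_rot"]).apply(OFF)
def run(k,h):
    rem(pt(k)+n*h/1000-target(np.pi/6).apply(OFF),np.pi/6)
    d=tipnow()-pt(k); print("tip rel (upslope,left,height) mm",np.round([d@u*1e3,d@l*1e3,d@n*1e3],1))
if __name__=="__main__": run(sys.argv[1],float(sys.argv[2]))
E
python3 tip.py l 25
```

```text
shift [ -16.2 -255.4  -13.8] turn [ 0.021  -0.5181 -0.0026] F [-0.6  0.  -2.2] w 0.017049046369366196 t 7.1
tip rel (upslope,left,height) mm [-19.8 254.8  38.1]
```

```bash
python3 -m jog '[[-5,-30,15,0,0,0],[-5,-30,15,0.005,-0.13,0],[-3,-35,0,0.005,-0.13,0],[-3,-35,0,0.005,-0.13,0],[0,-35,0,0.005,-0.128,0],[0,-35,0,0,0,0],[0,-35,0,0,0,0],[0,-15,-10,0,0,0],[0,0,0,0,0,0]]'; python3 tip.py l 25
```

```text
t: 8.0
eef_pos: [0.4526, 0.0269, 0.2439]
ee_rot: [2.611, -0.003, 1.622]
force: [0.5, -0.1, -1.1]
width: 0.0174
shift [ -3.1  -5.1 -37.1] turn [-0.0038  0.0071 -0.0061] F [ 0.5 -0.1 -1.1] w 0.017439048527616605 t 8.0
tip rel (upslope,left,height) mm [22.2  5.5 55.4]
```

```bash
python3 -m jog '[[-1,-2,-13,-0.004,0.007,-0.006],[-1,-2,-13,0,0,0],[-1,-1,-11,0,0,0],[0,0,0,0,0,0]]'; python3 tip.py l 10; python3 - <<'E'
from tip import *
a=eyes.grab_frame("scene");cv2.imwrite("pics/s3.png",a);b=eyes.grab_frame("top");cv2.imwrite("pics/t3.png",b)
f=lambda im:cv2.resize(im,None,fx=4,fy=4,interpolation=2)
cv2.imwrite("pics/c5.png",np.hstack([f(a[140:260,205:305]),f(b[130:250,210:310])]))
t=tipnow()
for n_,o in(("scene",(205,140)),("top",(210,130))):
  for X in(t,t+.08*n,pt('l')): print(n_,(proj(n_,X)-o+.5)*4-.5)
E
```

```text
t: 8.4
eef_pos: [0.4579, 0.0192, 0.2186]
ee_rot: [2.649, -0.004, 1.62]
force: [0.2, 0.1, -1.0]
width: 0.0174
shift [ -1.    3.  -24.8] turn [-0.0027 -0.0311 -0.0044] F [ 0.2  0.1 -1. ] w 0.01743019427886683 t 8.4
tip rel (upslope,left,height) mm [ 9.9 -2.5 31.2]
scene [227.1716 204.9161]
scene [267.0018 161.54  ]
scene [217.6522 236.8063]
top [186.1538 260.5979]
top [189.5325 318.9534]
top [181.8828 255.9639]
```

View pics/c5.png

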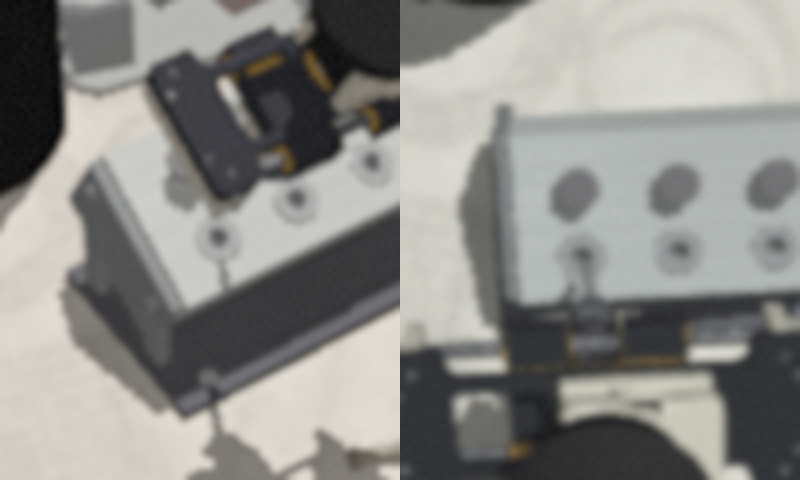

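The top crop shows the pin shank running from its flange (590,320) to the left bore (582,256), so it is close to aligned. The finger hides it in the scene view. I'll go lower and look closer.

```bash
python3 -m jog '[[-1,2,-8,-0.003,-0.031,-0.004],[0,1,-8,0,0,0],[0,0,-6,0,0,0],[0,0,0,0,0,0],[0,0,0,0,0,0]]'; python3 tip.py l 10; python3 - <<'E'
from tip import *
b=eyes.grab_frame("top");cv2.imwrite("pics/t4.png",b)
f=lambda im:cv2.resize(im,None,fx=10,fy=10,interpolation=2)
cv2.imwrite("pics/c6.png",f(b[165:225,230:300]))
t=tipnow()
for X in(t,t+.08*n,pt('l'),pt('m')): print((proj("top",X)-(230,165)+.5)*10-.5)
E
```

```text
t: 9.0
eef_pos: [0.468, 0.0201, 0.2152]
ee_rot: [2.643, -0.008, 1.623]
force: [0.4, -0.2, -0.6]
width: 0.0173
shift [-11.    2.1 -21.3] turn [-0.007  -0.0257 -0.0068] F [ 0.4 -0.2 -0.6] w 0.01727513440756007 t 9.0
tip rel (upslope,left,height) mm [17.5 -1.5 23.1]
[260.793  261.2946]
[268.6803 402.3407]
[255.457  290.6598]
[498.1625 279.2567]
```

View pics/c6.png

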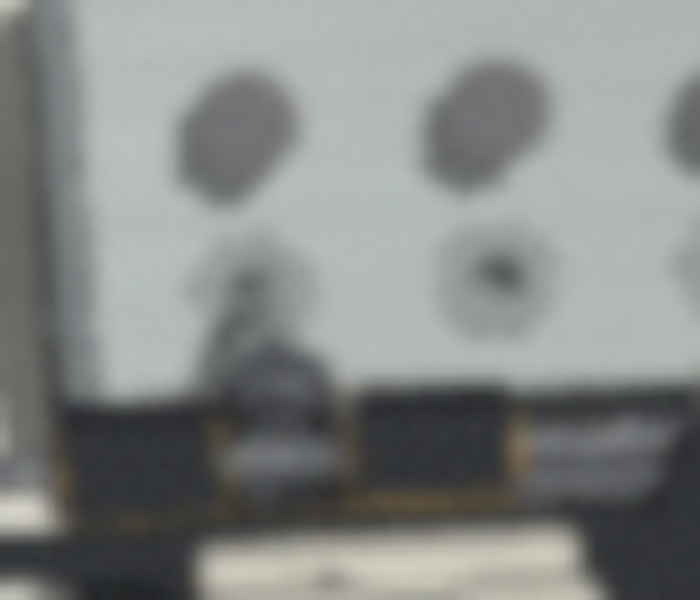

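```bash
sed -i 's/^yaw=0.045/yaw=0.045\nSPIN=-np.pi\/2/; s/return R.from_matrix(np.c_\[x,np.cross(z,x),z\])/return R.from_matrix(np.c_[x,np.cross(z,x),z])*R.from_euler("z",SPIN)/' go.py; python3 - <<'E'
from go import *
s=status.get_state();print(s["q"],s["joint_efforts"])
import go
r=R.from_euler('xyz',s["ee_rot"])
for sp in(-np.pi/2,np.pi/2):
    go.SPIN=sp; print(sp,(go.target(np.pi/6)*r.inv()).as_rotvec())
E
python3 tip.py l 30
```

```text
[ 0.6256 -0.3038 -1.017   0.5654 -0.4925 -2.5999] [-0.0358 -3.3689 28.2638  5.6236  0.9298  0.0193]
-1.5707963267948966 [-0.7722 -0.063   1.3644]
1.5707963267948966 [ 0.7617  0.0226 -1.3761]
shift [-23.7   4.6  -5.5] turn [-0.7722 -0.063   1.3644] F [-0.1  0.4 -1.3] w 0.01730552115103212 t 9.05
tip rel (upslope,left,height) mm [17.5 -1.5 23.2]
```

Joint 3 is at its limit here (-1.017 of -1.02), because a tool tilted 30° forward pulls the wrist too close in. I'll put the pin back and regrasp it with the tool leaning 30° the other way. The tool then points straight down at the bores.

```bash
sed -i 's/^SPIN=.*/SPIN=0/' go.py; python3 -m jog '[[5,0,15,0,0.08,0],[5,5,15,0,0.13,0],[0,25,5,0,0.13,0],[0,40,0,0,0.13,0],[0,40,0,0,0,0],[0,40,0,0,0,0],[0,40,0,0,0,0],[0,40,0,0,0,0],[0,20,0,0,0,0]]'; python3 go.py .4656 .2775 .230
```

```text
t: 9.95
eef_pos: [0.4697, 0.2761, 0.2429]
ee_rot: [-3.138, -0.03, 1.616]
force: [0.3, -0.9, -1.8]
width: 0.0171
shift [ -4.1   1.4 -12.9] turn [-0.0299 -0.0049 -0.0005] F [ 0.3 -0.9 -1.8] w 0.017132608501111923 t 9.95
```

```bash
python3 -m jog '[[-4,1,-5,-0.03,-0.005,0],[0,0,0,0,0,0]]'; python3 go.py .4656 .2775 .118
```

```text
t: 10.15
eef_pos: [0.4655, 0.2803, 0.2371]
ee_rot: [-3.141, 0.001, 1.619]
force: [0.3, 0.5, -1.7]
width: 0.0174
shift [   0.1   -2.8 -119.1] turn [ 0.0014 -0.0002 -0.0035] F [ 0.3  0.5 -1.7] w 0.01736494176347667 t 10.15
```

```bash
python3 -m jog '[[0,-2,-15,0,0,0],[0,-1,-15,0,0,0],[0,0,-3,0,0,0]]'; python3 go.py .4656 .2775 .118
```

```text
t: 10.45
eef_pos: [0.4659, 0.2773, 0.2045]
ee_rot: [3.14, -0.001, 1.621]
force: [-0.4, 0.3, -1.7]
width: 0.017
shift [ -0.3   0.2 -86.5] turn [-0.0012  0.0011 -0.0049] F [-0.4  0.3 -1.7] w 0.01700881921451804 t 10.45
```

```bash
python3 -m jog '[[0,0,-12,0,0,0],[0,0,-12,0,0,0],[0,0,-12,0,0,0]]'; python3 -m jog '[[0,0,-15,0,0,0],[0,0,-15,0,0,0],[0,0,-12,0,0,0],[0,0,-4,0,0,0]]'; python3 go.py .4656 .2775 .117
```

```text
t: 10.75
eef_pos: [0.4673, 0.2772, 0.1688]
ee_rot: [3.137, -0.005, 1.62]
force: [0.8, 0.6, -1.4]
width: 0.017
t: 11.15
eef_pos: [0.4668, 0.2761, 0.118]
ee_rot: [3.139, -0.004, 1.619]
force: [-0.5, 0.3, -0.7]
width: 0.017
shift [-1.2  1.4 -1. ] turn [-0.0038  0.0029 -0.0031] F [-0.5  0.3 -0.7] w 0.016971557505492844 t 11.15
```

```bash
python3 -m jog '[[0,0,-1,0,0,0],[0,0,0,0,0,0],[0,0,0,0,0,0],[0,0,0,0,0,0],[0,0,0,0,0,0],[0,0,0,0,0,0],[0,0,20,0,0,0],[0,0,30,0,0,0],[5,0,30,0,0,0],[10,0,10,0,0.13,0],[10,0,0,0,0.13,0],[5,0,0,0,0.13,0]]' 0.55; python3 go.py .494 .277 .185 -0.5236
```

```text
t: 12.35
eef_pos: [0.4942, 0.2772, 0.2181]
ee_rot: [-2.753, -0.032, 1.624]
force: [-0.8, 1.2, -0.5]
width: 0.0482
shift [ -0.2  -0.2 -33.1] turn [-0.0388  0.1334 -0.0064] F [-0.8  1.2 -0.5] w 0.048227892794709744 t 12.35
```

```bash
python3 -m jog '[[0,0,-15,-0.039,0.133,-0.006],[0,0,-15,0,0,0],[0,0,0,0,0,0]]'; python3 go.py .454 .275 .1125 -0.5236; python3 - <<'E'
from go import *
a=eyes.grab_frame("scene"); cv2.imwrite("pics/s5.png",a)
cv2.imwrite("pics/c7.png",cv2.resize(a[150:300,110:260],None,fx=4,fy=4,interpolation=2))
print([np.round((proj("scene",X)-(110,150)+.5)*4-.5) for X in np.array([[.4635,.2754,.154],[.4635,.2754,.09]])])
E
```

```text
t: 12.65
eef_pos: [0.4979, 0.2764, 0.1823]
ee_rot: [-2.604, 0.003, 1.612]
force: [-0.4, -0.8, 0.0]
width: 0.0479
shift [-43.9  -1.4 -69.8] turn [ 0.0037 -0.0135  0.0041] F [-0.4 -0.8  0. ] w 0.047938791554145085 t 12.65
[array([246., 350.]), array([261., 421.])]
```

View pics/c7.png

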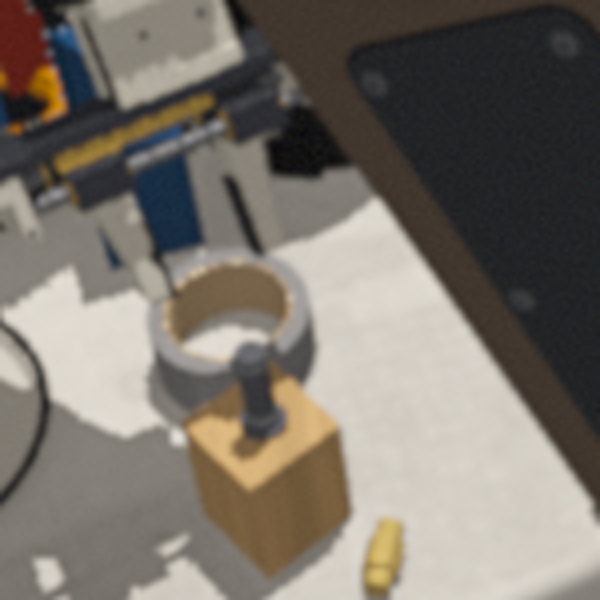

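The pin stands properly: top at (251,353), flange at (263,425), about 1 mm towards −x of the prediction. Going in for the leaning grasp.

```bash
python3 -m jog '[[-13,-1,-20,0.004,-0.013,0.004],[-13,-1,-20,0,0,0],[-11,0,-17,0,0,0],[-6,0,-9,0,0,0]]'; python3 go.py .4525 .2745 .1125 -0.5236
```

```text
t: 13.1
eef_pos: [0.4542, 0.2754, 0.1239]
ee_rot: [-2.637, -0.008, 1.62]
force: [0.4, 0.4, 0.1]
width: 0.0481
shift [ -1.7  -0.9 -11.4] turn [-0.0087  0.0183 -0.004 ] F [0.4 0.4 0.1] w 0.048087017142533196 t 13.1
```

```bash
python3 -m jog '[[-2,-1,-8,-0.009,0.018,-0.004],[0,0,-3,0,0,0]]';  python3 go.py .4525 .2745 .1125 -0.5236; python3 -m jog '[[0,0,-1,0,0,0],[0,0,0,0,0,0],[0,0,-1,0,0,0],[0,0,0,0,0,0],[0,0,-1,0,0,0],[0,0,0,0,0,0],[0,0,0,0,0,0]]' 0 50;python3 go.py .4525 .2745 .1125 -0.5236
```

```text
t: 13.3
eef_pos: [0.4515, 0.275, 0.1159]
ee_rot: [-2.622, -0.002, 1.618]
force: [0.6, -0.4, 0.1]
width: 0.0481
shift [ 1.  -0.5 -3.4] turn [-0.0022  0.0042 -0.0022] F [ 0.6 -0.4  0.1] w 0.0481385172573444 t 13.3
t: 14.0
eef_pos: [0.4543, 0.2756, 0.1153]
ee_rot: [-2.627, -0.004, 1.618]
force: [0.4, -0.5, 0.5]
width: 0.017
shift [-1.8 -1.1 -2.8] turn [-0.0042  0.0085 -0.0023] F [ 0.4 -0.5  0.5] w 0.016964493211551496 t 14.0
```

```bash
python3 - <<'E'
from go import *
s=status.get_state();r=R.from_euler('xyz',s["ee_rot"]).inv()
print("OFF",r.apply(np.array([.4625,s["eef_pos"][1],.010])-s["eef_pos"]),"axis",r.apply([0,0,1]))
E
python3 -m jog '[[0,0,10,0,0,0],[0,0,25,0,0,0],[0,0,30,0,0,0],[0,0,30,0,0,0],[0,0,25,0,0,0],[0,0,5,0,0,0]]'; python3 - <<'E'
from go import *
a=eyes.grab_frame("scene"); b=eyes.grab_frame("top");cv2.imwrite("pics/s6.png",a);cv2.imwrite("pics/t6.png",b)
s=status.get_state();r=R.from_euler('xyz',s["ee_rot"]);print(s["eef_pos"],s["ee_rot"],s["width"],s["force"])
cv2.imwrite("pics/c8.png",np.hstack([cv2.resize(im[y:y+150,x:x+100],None,fx=4,fy=4,interpolation=2) for im,x,y in((a,130,150),(b,100,140))]))
E
```

```text
OFF [-0.0008  0.059   0.0876] axis [ 0.0038 -0.4924 -0.8703]
t: 14.6
eef_pos: [0.4542, 0.2752, 0.245]
ee_rot: [-2.626, -0.002, 1.617]
force: [0.8, 0.1, -1.1]
width: 0.0172
[0.4535 0.2751 0.2428] [-2.624  -0.0018  1.6166] 0.017093561117460132 [-0.0872  0.0985 -1.2921]
```

View pics/c8.png

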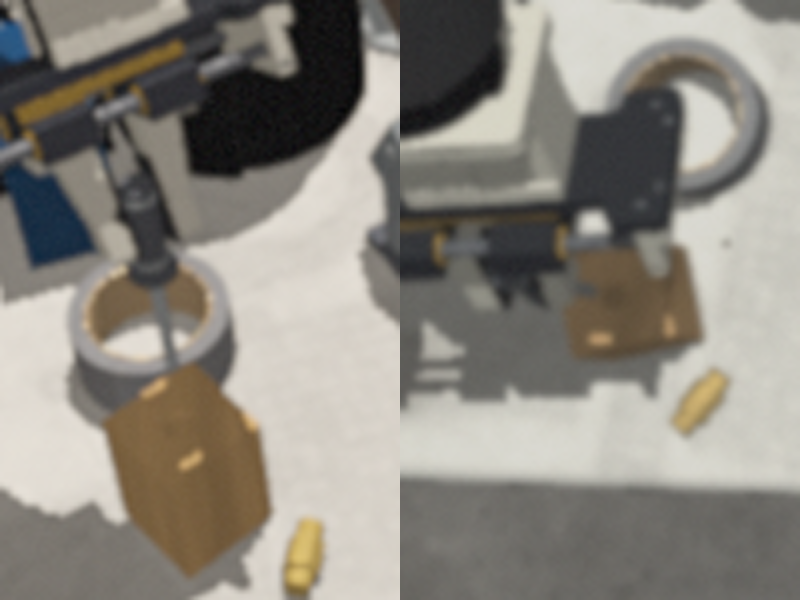

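```bash
python3 - <<'E'
from go import *
p=np.array([.4535,.2751,.2428]);r=R.from_euler('xyz',[-2.624,-.0018,1.6166])
t=p+r.apply([-.0008,.059,.0876]); ax=r.apply([.0038,-.4924,-.8703]); print(t,ax)
for X in(t,t+.082*ax): print((proj("scene",X)-(130,150)+.5)*4-.5)
for d in np.eye(3)*.001: print("per mm",(proj("scene",t+d)-proj("scene",t))*4)
E
```

```text
[0.4614 0.2749 0.1375] [0.0026 0.0021 0.9999]
[172.5532 371.0188]
[151.8048 271.5811]
per mm [-0.7546 -1.2368]
per mm [-1.6862  0.7486]
per mm [-0.2333 -1.144 ]
```

```bash
python3 - <<'E'
import cv2,numpy as np
a=cv2.imread("pics/s6.png").astype(int)
for y in range(210,246): print(y,a[y,162:180].sum(1)//3)
E
```

```text
210 [142  94  57  51  56  60  55  56  60  80  93  90  92 105 115 125 126 127]
211 [156 118  70  52  55  57  55  55  62  85 105 114 117 119 131 152 163 166]
212 [163 130  83  54  55  56  56  56  60  77 101 121 131 135 154 181 194 199]
213 [158 130  84  52  54  56  54  55  59  70  83 107 133 147 164 182 194 201]
214 [141 113  78  55  56  55  59  61  66  72  71  85 118 148 160 168 175 184]
215 [111  94  75  64  65  65  70  74  76  74  65  66 105 144 155 158 160 166]
216 [ 91  76  77  77  78  78  83  85  78  69  56  60  97 137 152 158 160 159]
217 [ 84  65  69  79  82  84  80  77  70  60  57  60  85 119 141 151 155 157]
218 [ 72  58  61  65  66  69  64  65  58  56  58  62  82 100 114 125 137 152]
219 [ 71  59  56  56  56  57  56  56  56  58  63  73  89  96  98 103 118 142]
220 [ 82  70  63  58  58  58  57  57  62  67  78  87  97  98  98  95 103 125]
221 [ 91  84  75  69  68  67  69  71  76  83  91  97  98  98  99  97  97 104]
222 [95 93 91 86 82 83 87 91 93 94 97 99 98 97 96 96 95 95]
223 [ 96  95  95  94  94  98 102 103 103 100  98  98  98  99  98  97  96  94]
224 [ 95  97  97  96  97 1
[... 989 characters left out ...]
37 [219 219 219 219 219 220 219 211 179 131 105 124 156 165 162 160 160 157]
238 [212 214 215 216 215 212 208 197 169 128 105 111 134 151 157 156 152 144]
239 [190 197 201 202 201 193 183 171 149 121 103 108 129 147 150 144 131 113]
240 [169 174 177 177 175 170 163 158 149 128 110 105 118 135 131 118 103  90]
241 [160 160 162 162 161 159 159 158 149 128 110 102 104 109 105  98  91  85]
242 [151 151 151 151 151 149 148 141 130 114 102  99  97  96  95  93  92  90]
243 [124 127 126 126 125 121 118 111 109 104  99  96  95  96  94  94  91  90]
244 [ 98  98  97  97  94  95 100 115 122 117 104  97  96  94  93  95  93  91]
245 [ 89  89  88  88  89  99 122 145 150 129 106  97  95  95  95  95  92  91]
```

Measured shank line: slope 0.22 against 0.21 predicted, and the tip is within about 1 mm of the prediction. So the pin lies 30° in the grip as planned. Over to the left bore.

```bash
sed -i 's/^OFF=.*/OFF=np.array([-.0012,.058,.0876]); TILT=.009/; s/np.pi\/6/TILT/g' tip.py; python3 tip.py l 30
```

```text
shift [ -16.4 -252.6  -35.2] turn [ 0.0222 -0.5262 -0.0012] F [-0.1  0.1 -1.3] w 0.017093561117460132 t 14.7
tip rel (upslope,left,height) mm [-12.  251.8  57.1]
```

```bash
python3 -m jog '[[-3,-25,5,0.006,-0.13,0],[-3,-35,5,0.006,-0.13,0],[-3,-35,0,0.006,-0.13,0],[-3,-35,0,0.005,-0.13,0],[-2,-35,0,0,0,0],[-2,-35,0,0,0,0],[0,-30,0,0,0,0],[0,-15,0,0,0,0]]'; python3 tip.py l 30
```

```text
t: 15.5
eef_pos: [0.4277, 0.0201, 0.2303]
ee_rot: [-3.132, 0.016, 1.62]
force: [0.9, 0.4, -0.6]
width: 0.0171
shift [  9.4   2.4 -22.7] turn [ 0.0171 -0.0178 -0.0044] F [ 0.9  0.4 -0.6] w 0.017072095592972437 t 15.5
tip rel (upslope,left,height) mm [ 1.2 -3.2 54.3]
```

```bash
python3 -m jog '[[6,2,-15,0.017,-0.018,-0.004],[5,0,-15,0,0,0],[2,0,-5,0,0,0],[0,0,0,0,0,0]]'; python3 tip.py l 12; python3 - <<'E'
from tip import *
a=eyes.grab_frame("scene"); b=eyes.grab_frame("top");cv2.imwrite("pics/s7.png",a);cv2.imwrite("pics/t7.png",b)
t=tipnow();s=status.get_state();print(s["q"])
o={"scene":(225,165),"top":(230,160)}
for k in o:
    print(k,[np.round((proj(k,X)-o[k]+.5)*6-.5) for X in(t,t+.08*n,pt('l'),pt('m'))])
cv2.imwrite("pics/c9.png",np.hstack([cv2.resize(im[o[k][1]:o[k][1]+80,o[k][0]:o[k][0]+65],None,fx=6,fy=6,interpolation=2) for k,im in(("scene",a),("top",b))]))
E
```

```text
t: 15.9
eef_pos: [0.4368, 0.0181, 0.19]
ee_rot: [3.139, 0.002, 1.612]
force: [-0.5, 0.0, -0.8]
width: 0.0172
shift [9.2 4.8 1.9] turn [ 0.002  -0.0067  0.0035] F [-0.5  0.  -0.8] w 0.017215235060587007 t 15.9
tip rel (upslope,left,height) mm [-9.8 -4.7 15. ]
[ 0.4985 -0.0165 -0.5402  0.0031 -1.0444 -2.029 ]
scene [array([236., 209.]), array([296., 148.]), array([207., 205.]), array([324., 148.])]
top [array([165., 239.]), array([171., 326.]), array([153., 204.]), array([299., 197.])]
```

View pics/c9.png

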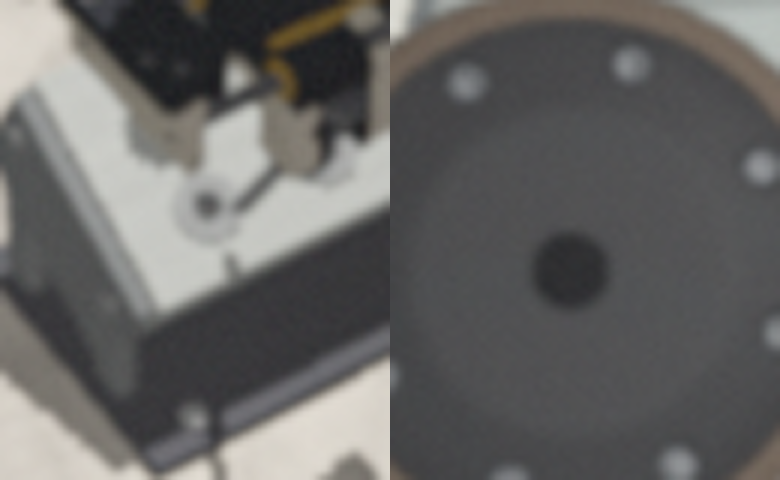

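The tip appears at (237,208), predicted (236,209). The bore appears at (208,205), predicted (207,205). That is excellent agreement, so I'll line up and go in.

```bash
python3 -m jog '[[9,5,0,0.002,-0.007,0.003],[0,0,0,0,0,0]]'; python3 tip.py l 5
```

```text
t: 16.2
eef_pos: [0.4475, 0.0245, 0.1919]
ee_rot: [3.129, -0.001, 1.617]
force: [-0.3, -0.4, -1.3]
width: 0.0171
shift [ 2.  -1.4 -6. ] turn [-0.0011  0.0038 -0.0012] F [-0.3 -0.4 -1.3] w 0.0171431705746363 t 16.2
tip rel (upslope,left,height) mm [ 1.7  1.6 11.2]
```

```bash
python3 -m jog '[[1,-1,-6,0,0.003,0]]'; python3 tip.py l -8
```

```text
t: 16.3
eef_pos: [0.4492, 0.024, 0.1866]
ee_rot: [3.13, -0.002, 1.618]
force: [0.9, -0.2, -1.1]
width: 0.0171
shift [  6.8  -0.7 -12. ] turn [-0.0019  0.0025 -0.0019] F [ 0.9 -0.2 -1.1] w 0.01709938749626848 t 16.3
tip rel (upslope,left,height) mm [0.4 1.2 5.8]
```

```bash
python3 -m jog '[[3,-1,-6,0,0.002,0],[3,0,-5,0,0,0]]'; python3 tip.py l -20
```

```text
t: 16.5
eef_pos: [0.4556, 0.0232, 0.1749]
ee_rot: [3.132, -0.002, 1.618]
force: [1.0, 0.6, -1.7]
width: 0.0168
shift [  6.4   0.4 -10.7] turn [-0.0024  0.0007 -0.0025] F [ 1.   0.6 -1.7] w 0.01680028684397556 t 16.5
tip rel (upslope,left,height) mm [-0.2  0.2 -7.5]
```

Inside the bore, force-free. I'll step deeper; the blind floor would be felt at 24 mm.

```bash
python3 -m jog '[[3,0,-5,0,0,0],[3,0,-5,0,0,0]]'; python3 tip.py l -34;  python3 -m jog '[[2,0,-4,0,0,0],[2,0,-3,0,0,0]]'; python3 tip.py l -40
```

```text
t: 16.7
eef_pos: [0.4619, 0.023, 0.1637]
ee_rot: [3.132, -0.002, 1.618]
force: [-0.3, -0.2, -1.0]
width: 0.0171
shift [  7.1   0.9 -11.5] turn [-0.0021  0.     -0.0023] F [-0.3 -0.2 -1. ] w 0.017148733207311306 t 16.7
tip rel (upslope,left,height) mm [ -0.4  -0.3 -20.5]
t: 16.9
eef_pos: [0.4662, 0.0228, 0.1554]
ee_rot: [3.134, -0.002, 1.618]
force: [0.4, 0.0, -1.6]
width: 0.0172
shift [ 5.8  1.3 -8.4] turn [-0.0016 -0.0011 -0.002 ] F [ 0.4  0.  -1.6] w 0.017232005991721817 t 16.9
tip rel (upslope,left,height) mm [ -1.   -0.8 -29.8]
```

No floor at 30 mm, so the left bore is open. I'll push on to the tell-tale.

```bash
python3 -m jog '[[4,1,-6,0,0,0],[3,0,-5,0,0,0]]'; python3 tip.py l -57;  python3 -m jog '[[2,0,-4,0,0,0]]'; python3 tip.py l -57
```

```text
t: 17.1
eef_pos: [0.4739, 0.0239, 0.1437]
ee_rot: [3.133, -0.002, 1.618]
force: [-0.0, 0.2, -1.4]
width: 0.0171
shift [  6.6   0.6 -11.5] turn [-0.0017 -0.0006 -0.002 ] F [-0.   0.2 -1.4] w 0.017050968056697122 t 17.1
tip rel (upslope,left,height) mm [ -0.1   0.  -43.7]
t: 17.2
eef_pos: [0.4763, 0.024, 0.1393]
ee_rot: [3.133, -0.002, 1.618]
force: [-0.5, -0.4, 0.2]
width: 0.0169
shift [ 4.2  0.5 -7.1] turn [-0.0017 -0.0005 -0.0021] F [-0.5 -0.4  0.2] w 0.01692861461740439 t 17.2
tip rel (upslope,left,height) mm [ -0.2  -0.  -48.7]
```

Tell-tale touched (force went from −1.4 to +0.2). Continuing to the end stop.

```bash
python3 -m jog '[[2,0,-4,0,0,0]]'; python3 tip.py l -58;  python3 -m jog '[[2,0,-3,0,0,0]]'; python3 tip.py l -58; python3 -m jog '[[1,0,-2,0,0,0]]'; python3 tip.py l -58
```

```text
t: 17.3
eef_pos: [0.4786, 0.0241, 0.135]
ee_rot: [3.133, -0.002, 1.618]
force: [0.0, 1.3, 0.2]
width: 0.0173
shift [ 2.3  0.4 -3.7] turn [-0.0018 -0.0002 -0.0021] F [0.  1.3 0.2] w 0.017303933944955843 t 17.3
tip rel (upslope,left,height) mm [ -0.2  -0.  -53.6]
t: 17.4
eef_pos: [0.48, 0.0237, 0.1323]
ee_rot: [3.134, -0.001, 1.618]
force: [-22.6, 2.1, 40.0]
width: 0.0172
shift [ 0.9  0.8 -1. ] turn [-0.0007 -0.0019 -0.0025] F [-22.6   2.1  40. ] w 0.017219315838126616 t 17.4
tip rel (upslope,left,height) mm [ -0.6  -0.6 -56.7]
t: 17.5
eef_pos: [0.4802, 0.0232, 0.1321]
ee_rot: [3.136, 0.0, 1.619]
force: [-22.3, 2.9, 40.3]
width: 0.0171
shift [ 0.8  1.3 -0.8] turn [ 0.0005 -0.0035 -0.0034] F [-22.3   2.9  40.3] w 0.01706095232585947 t 17.5
tip rel (upslope,left,height) mm [ -0.7  -1.1 -56.9]
```

Hard stop at 56.7 mm with 46 N: the left tell-tale is fully out. Withdrawing, then on to the middle bore.

```bash
python3 -m jog '[[-5,0,9,0,0,0],[-10,0,17,0,0,0],[-10,0,17,0,0,0],[-8,0,14,0,0,0],[-5,0,9,0,0,0]]'; python3 tip.py l 12
```

```text
t: 18.0
eef_pos: [0.4403, 0.0227, 0.1995]
ee_rot: [3.139, 0.001, 1.619]
force: [0.7, 0.5, -1.0]
width: 0.0176
shift [ 5.8  0.3 -7.5] turn [ 0.0015 -0.0059 -0.0029] F [ 0.7  0.5 -1. ] w 0.017552405681307198 t 18.0
tip rel (upslope,left,height) mm [-1.9  0.1 21.4]
```

```bash
python3 -m jog '[[2,-20,0,0.001,-0.006,-0.003],[2,-25,-2,0,0,0],[1,-13,-2,0,0,0],[0,0,0,0,0,0]]'; python3 tip.py m 8
```

```text
t: 18.4
eef_pos: [0.4456, -0.0361, 0.1974]
ee_rot: [3.128, -0.001, 1.618]
force: [0.3, -0.2, -2.7]
width: 0.0172
shift [ 5.1 -0.8 -8.9] turn [-0.0016  0.0048 -0.0023] F [ 0.3 -0.2 -2.7] w 0.017243925771939304 t 18.4
tip rel (upslope,left,height) mm [ 0.6  1.3 18.3]
```

```bash
python3 -m jog '[[3,-1,-6,-0.001,0.004,-0.002],[2,0,-4,0,0,0]]'; python3 tip.py m -8; python3 -m jog '[[2,0,-4,0,0,0],[2,0,-4,0,0,0]]'; python3 tip.py m -18
```

```text
t: 18.6
eef_pos: [0.4511, -0.0369, 0.1872]
ee_rot: [3.131, -0.001, 1.615]
force: [-0.5, -0.2, -2.2]
width: 0.017
shift [  7.7   0.4 -12.5] turn [-0.001   0.0015  0.0007] F [-0.5 -0.2 -2.2] w 0.016962576301925367 t 18.6
tip rel (upslope,left,height) mm [-0.2  0.   6.7]
t: 18.8
eef_pos: [0.4555, -0.0361, 0.178]
ee_rot: [3.132, -0.001, 1.616]
force: [0.0, -0.4, -0.8]
width: 0.0173
shift [  8.2  -0.2 -12. ] turn [-0.0008  0.0007 -0.0002] F [ 0.  -0.4 -0.8] w 0.017287958198011655 t 18.8
tip rel (upslope,left,height) mm [-1.   0.7 -3.5]
```

```bash
python3 -m jog '[[4,-1,-5,0,0,0],[3,0,-5,0,0,0]]'; python3 tip.py m -28; python3 -m jog '[[2,0,-4,0,0,0]]'; python3 tip.py m -28; python3 -m jog '[[2,0,-3,0,0,0]]'; python3 tip.py m -28
```

```text
t: 19.0
eef_pos: [0.4631, -0.0366, 0.167]
ee_rot: [3.132, -0.001, 1.617]
force: [-0.4, 0.7, -0.9]
width: 0.0169
shift [ 5.6  0.5 -9.7] turn [-0.0007  0.0005 -0.0013] F [-0.4  0.7 -0.9] w 0.016878157323028893 t 19.0
tip rel (upslope,left,height) mm [  0.   -0.1 -16.8]
t: 19.1
eef_pos: [0.4654, -0.0365, 0.1623]
ee_rot: [3.133, -0.001, 1.617]
force: [0.3, 0.1, -1.4]
width: 0.0172
shift [ 3.3  0.4 -5. ] turn [-0.0006  0.0001 -0.0014] F [ 0.3  0.1 -1.4] w 0.01720366392692031 t 19.1
tip rel (upslope,left,height) mm [ -0.4  -0.1 -22. ]
t: 19.2
eef_pos: [0.4675, -0.0365, 0.1588]
ee_rot: [3.133, -0.0, 1.617]
force: [-0.5, -0.8, -1.3]
width: 0.017
shift [ 1.2  0.4 -1.5] turn [-0.0004 -0.0004 -0.0014] F [-0.5 -0.8 -1.3] w 0.01703037022293216 t 19.2
tip rel (upslope,left,height) mm [ -0.4  -0.2 -26.1]
```

```bash
python3 -m jog '[[2,0,-4,0,0,0]]'; python3 tip.py m -40; python3 -m jog '[[4,0,-6,0,0,0],[3,0,-5,0,0,0]]'; python3 tip.py m -57
```

```text
t: 19.3
eef_pos: [0.4697, -0.0365, 0.1545]
ee_rot: [3.133, -0.0, 1.617]
force: [0.2, 0.4, -1.4]
width: 0.0169
shift [ 5.   0.6 -7.6] turn [-0.0004 -0.0004 -0.0015] F [ 0.2  0.4 -1.4] w 0.016858232974092027 t 19.3
tip rel (upslope,left,height) mm [ -0.6  -0.3 -31. ]
t: 19.5
eef_pos: [0.4774, -0.0364, 0.1428]
ee_rot: [3.132, -0.001, 1.617]
force: [-0.3, 0.3, -0.2]
width: 0.0175
shift [  5.8   1.  -10.6] turn [-0.0005  0.0002 -0.0015] F [-0.3  0.3 -0.2] w 0.017480765521435824 t 19.5
tip rel (upslope,left,height) mm [  0.3  -0.6 -44.9]
```

The middle bore is open too, so I'll push its tell-tale.

```bash
python3 -m jog '[[2,0,-4,0,0,0],[2,0,-4,0,0,0]]'; python3 tip.py m -58;  python3 -m jog '[[1,0,-3,0,0,0]]'; python3 tip.py m -58; python3 -m jog '[[1,0,-2,0,0,0]]'; python3 tip.py m -58
```

```text
t: 19.7
eef_pos: [0.4821, -0.0363, 0.1341]
ee_rot: [3.132, -0.001, 1.617]
force: [0.5, 1.7, 0.2]
width: 0.0169
shift [ 1.6  0.9 -2.8] turn [-0.0007  0.0005 -0.0016] F [0.5 1.7 0.2] w 0.016933035442874 t 19.7
tip rel (upslope,left,height) mm [  0.   -0.7 -54.8]
t: 19.8
eef_pos: [0.4825, -0.0368, 0.1319]
ee_rot: [3.134, 0.001, 1.618]
force: [-22.0, 3.0, 41.0]
width: 0.0169
shift [ 1.2  1.4 -0.5] turn [ 0.0006 -0.0013 -0.0022] F [-22.   3.  41.] w 0.016921377211537948 t 19.8
tip rel (upslope,left,height) mm [ -0.9  -1.3 -56.9]
t: 19.9
eef_pos: [0.4828, -0.0373, 0.1319]
ee_rot: [3.135, 0.002, 1.619]
force: [-19.8, 3.9, 38.8]
width: 0.0173
shift [ 0.9  1.9 -0.6] turn [ 0.0018 -0.0024 -0.0034] F [-19.8   3.9  38.8] w 0.01729617161644081 t 19.9
tip rel (upslope,left,height) mm [ -0.8  -1.8 -57. ]
```

The middle one is fully out at the same hard stop. That leaves the right bore as blind, and with time in hand I'll confirm it with a gentle probe.

```bash
python3 -m jog '[[-5,0,9,0,0,0],[-10,0,17,0,0,0],[-10,0,17,0,0,0],[-8,0,14,0,0,0],[-5,0,9,0,0,0]]'; python3 tip.py m 18; python3 -m jog '[[4,-20,0,0.001,-0.006,-0.003],[2,-25,-2,0,0,0],[1,-13,-2,0,0,0],[0,0,0,0,0,0]]'; python3 tip.py r 8
```

```text
t: 20.4
eef_pos: [0.4427, -0.0379, 0.1993]
ee_rot: [3.138, 0.003, 1.619]
force: [-0.5, 0.8, -2.5]
width: 0.017
shift [ 3.   0.7 -2.1] turn [ 0.0028 -0.0048 -0.0028] F [-0.5  0.8 -2.5] w 0.0170432117069103 t 20.4
tip rel (upslope,left,height) mm [-2.1 -0.7 21.3]
t: 20.8
eef_pos: [0.4502, -0.0969, 0.1972]
ee_rot: [3.126, 0.001, 1.618]
force: [-0.9, 0.3, -0.7]
width: 0.0172
shift [ 3.2  0.  -8.7] turn [ 0.0004  0.0061 -0.0019] F [-0.9  0.3 -0.7] w 0.01717383365160192 t 20.8
tip rel (upslope,left,height) mm [ 2.2  0.2 17.2]
```

```bash
python3 -m jog '[[2,0,-6,0,0.006,-0.002],[1,0,-4,0,0,0]]'; python3 tip.py r -8; python3 -m jog '[[2,0,-4,0,0,0],[3,0,-5,0,0,0]]'; python3 tip.py r -18
```

```text
t: 21.0
eef_pos: [0.4535, -0.0967, 0.1868]
ee_rot: [3.132, 0.0, 1.615]
force: [-0.6, 0.1, -0.8]
width: 0.0173
shift [  7.9   0.2 -12.2] turn [0.0001 0.0004 0.0013] F [-0.6  0.1 -0.8] w 0.01728694739239782 t 21.0
tip rel (upslope,left,height) mm [-0.7  0.1  6.5]
t: 21.2
eef_pos: [0.4587, -0.0959, 0.1767]
ee_rot: [3.133, 0.0, 1.616]
force: [0.3, 1.0, -1.1]
width: 0.0174
shift [  7.7  -0.4 -10.8] turn [ 0.0001 -0.0002  0.0002] F [ 0.3  1.  -1.1] w 0.017371106372628523 t 21.2
tip rel (upslope,left,height) mm [-1.3  0.7 -4.9]
```

```bash
python3 -m jog '[[4,-1,-5,0,0,0],[3,0,-5,0,0,0]]'; python3 tip.py r -22; python3 -m jog '[[2,0,-3,0,0,0]]'; python3 tip.py r -25;python3 -m jog '[[1,0,-2,0,0,0]]'; python3 tip.py r -25;python3 -m jog '[[1,0,-2,0,0,0]]'; python3 tip.py r -25
```

```text
t: 21.4
eef_pos: [0.4664, -0.0963, 0.1656]
ee_rot: [3.133, 0.0, 1.617]
force: [-1.0, -0.3, -1.4]
width: 0.017
shift [ 2.   0.1 -3.1] turn [ 0.0001 -0.0005 -0.0009] F [-1.  -0.3 -1.4] w 0.01703517816657552 t 21.4
tip rel (upslope,left,height) mm [ -0.3   0.1 -18.3]
t: 21.5
eef_pos: [0.4685, -0.0962, 0.1618]
ee_rot: [3.134, 0.0, 1.617]
force: [-0.9, 0.4, -1.0]
width: 0.017
shift [ 1.4  0.  -1.9] turn [ 0.0002 -0.0013 -0.0011] F [-0.9  0.4 -1. ] w 0.017006354647792644 t 21.5
tip rel (upslope,left,height) mm [ -0.4   0.1 -22.7]
t: 21.6
eef_pos: [0.4691, -0.0965, 0.16]
ee_rot: [3.136, 0.001, 1.617]
force: [-13.8, 1.1, 26.4]
width: 0.0167
shift [ 0.8  0.4 -0.1] turn [ 0.0012 -0.0031 -0.0015] F [-13.8   1.1  26.4] w 0.016681437718962838 t 21.6
tip rel (upslope,left,height) mm [ -1.   -0.4 -24.5]
t: 21.7
eef_pos: [0.4693, -0.0972, 0.1597]
ee_rot: [3.138, 0.003, 1.618]
force: [-18.7, 4.5, 35.1]
width: 0.0171
shift [0.6 1.  0.2] turn [ 0.0028 -0.005  -0.0025] F [-18.7   4.5  35.1] w 0.017063098946576986 t 21.7
tip rel (upslope,left,height) mm [ -1.2  -1.1 -24.9]
```

Solid floor at 24.5 mm: the right bush is blind. Withdrawing, then pressing its marker with the pin tip.

```bash
python3 -m jog '[[-5,0,9,0,0,0],[-10,0,17,0,0,0],[-8,0,14,0,0,0],[-6,0,14,0,0,0],[5,0,14,0,0,0]]'; python3 tip.py r 18; python3 tip.py kr 15
```

```text
t: 22.2
eef_pos: [0.4425, -0.0975, 0.2294]
ee_rot: [3.14, 0.003, 1.618]
force: [1.8, -0.2, -1.3]
width: 0.0171
shift [  5.9   0.4 -32.3] turn [ 0.003  -0.0076 -0.002 ] F [ 1.8 -0.2 -1.3] w 0.017065905523597782 t 22.2
tip rel (upslope,left,height) mm [10.2 -0.2 48.8]
shift [42.7  2.   4. ] turn [ 0.003  -0.0076 -0.002 ] F [ 1.8 -0.2 -1.3] w 0.017065905523597782 t 22.2
tip rel (upslope,left,height) mm [-39.8  -0.2  32.8]
```

```bash
python3 -m jog '[[16,1,0,0.003,-0.008,-0.002],[16,1,0,0,0,0],[7,0,0,0,0,0],[0,0,0,0,0,0]]'; python3 tip.py kr 6
```

```text
t: 22.6
eef_pos: [0.486, -0.095, 0.2305]
ee_rot: [3.126, -0.001, 1.616]
force: [-0.7, 0.8, -1.6]
width: 0.0172
shift [ 3.6 -0.2 -4.9] turn [-0.0015  0.0069  0.0002] F [-0.7  0.8 -1.6] w 0.017174372431766886 t 22.6
tip rel (upslope,left,height) mm [ 0.   0.5 12.1]
```

```bash
python3 -m jog '[[3,0,-5,0,0.006,0],[1,0,-2,0,0,0]]'; python3 tip.py kr 0; python3 -m jog '[[2,0,-3,0,0,0]]'; python3 tip.py kr -10;python3 -m jog '[[2,0,-3,0,0,0]]'; python3 tip.py kr -10
```

```text
t: 22.8
eef_pos: [0.4897, -0.0951, 0.2219]
ee_rot: [3.134, -0.002, 1.615]
force: [-0.4, 0.2, -1.3]
width: 0.0173
shift [ 3.  -0.  -1.4] turn [-0.0016 -0.0014  0.0007] F [-0.4  0.2 -1.3] w 0.017261229553583887 t 22.8
tip rel (upslope,left,height) mm [-2.   0.3  2.7]
t: 22.9
eef_pos: [0.4914, -0.0952, 0.2183]
ee_rot: [3.135, -0.002, 1.615]
force: [-0.4, 1.1, 1.6]
width: 0.0172
shift [ 6.3  0.3 -6.6] turn [-0.0015 -0.0021  0.0008] F [-0.4  1.1  1.6] w 0.017216751644860404 t 22.9
tip rel (upslope,left,height) mm [-2.4  0.1 -1.2]
t: 23.0
eef_pos: [0.4933, -0.0952, 0.2151]
ee_rot: [3.135, -0.002, 1.615]
force: [-0.9, 0.6, 1.6]
width: 0.0173
shift [ 4.3  0.3 -3.3] turn [-0.0015 -0.0023  0.0008] F [-0.9  0.6  1.6] w 0.01734331200281834 t 23.0
tip rel (upslope,left,height) mm [-2.3 -0.  -5. ]
```

Contact on the marker with about 3 N, so it is moving. Continuing to the stop.

```bash
python3 -m jog '[[2,0,-3,0,0,0]]'; python3 tip.py kr -11;python3 -m jog '[[1,0,-2,0,0,0]]'; python3 tip.py kr -11;python3 -m jog '[[1,0,-2,0,0,0]]'; python3 tip.py kr -11
```

```text
t: 23.1
eef_pos: [0.4953, -0.0951, 0.212]
ee_rot: [3.135, -0.002, 1.615]
force: [-1.9, 1.0, 1.2]
width: 0.0171
shift [ 2.9  0.3 -1.1] turn [-0.0016 -0.0022  0.0006] F [-1.9  1.   1.2] w 0.017087622195227362 t 23.1
tip rel (upslope,left,height) mm [-2.2 -0.  -8.7]
t: 23.2
eef_pos: [0.496, -0.0953, 0.2102]
ee_rot: [3.136, -0.001, 1.615]
force: [-9.0, 1.1, 20.1]
width: 0.017
shift [2.2 0.5 0.7] turn [-0.0011 -0.0031  0.0003] F [-9.   1.1 20.1] w 0.016978033386395582 t 23.2
tip rel (upslope,left,height) mm [ -2.6  -0.3 -10.5]
t: 23.3
eef_pos: [0.4962, -0.0958, 0.21]
ee_rot: [3.136, -0.0, 1.616]
force: [-15.8, 4.6, 27.8]
width: 0.0172
shift [2.  1.  0.9] turn [ 0.0001 -0.0038 -0.0005] F [-15.8   4.6  27.8] w 0.017220569871440716 t 23.3
tip rel (upslope,left,height) mm [ -2.6  -0.9 -10.8]
```

Hard stop at 10.5 mm with about 32 N: the right marker is fully in. Lifting away and back to the block.

```bash
python3 -m jog '[[-5,0,9,0,0,0],[-10,0,17,0,0,0],[-10,5,20,0,0,0],[-10,35,15,0,0.05,0],[-5,40,0,0,0.08,0],[0,45,0,0,0.1,0],[0,45,0,0,0.1,0],[0,45,0,0,0.1,0],[0,45,0,0,0.05,0],[0,45,0,0,0,0]]'; python3 go.py .454 .2752 .255 -0.5146
```

```text
t: 24.3
eef_pos: [0.4523, 0.2153, 0.2768]
ee_rot: [-2.657, -0.019, 1.604]
force: [0.1, -0.4, -1.5]
width: 0.0172
shift [  1.7  59.9 -21.8] turn [-0.0199  0.0297  0.0121] F [ 0.1 -0.4 -1.5] w 0.01722726184610511 t 24.3
```

```bash
python3 -m jog '[[1,30,-8,-0.02,0.03,0.012],[0,20,-8,0,0,0],[0,5,-4,0,0,0],[0,0,0,0,0,0]]'; python3 go.py .454 .2754 .235 -0.5146
```

```text
t: 24.7
eef_pos: [0.4534, 0.2779, 0.2536]
ee_rot: [-2.626, 0.001, 1.62]
force: [0.3, -0.3, -1.6]
width: 0.0171
shift [  0.6  -2.5 -18.6] turn [ 0.0007 -0.001  -0.0043] F [ 0.3 -0.3 -1.6] w 0.017080010135447375 t 24.7
```

```bash
python3 -m jog '[[0,-2,-15,0,0,0],[0,-1,-15,0,0,0],[0,0,-5,0,0,0]]'; python3 go.py .4538 .2754 .205 -0.5146
```

```text
t: 25.0
eef_pos: [0.4538, 0.2722, 0.2177]
ee_rot: [-2.629, -0.001, 1.618]
force: [0.3, -1.0, -2.2]
width: 0.017
shift [ -0.    3.2 -12.7] turn [-0.0009  0.0022 -0.0022] F [ 0.3 -1.  -2.2] w 0.0169685864931024 t 25.0
```

```bash
python3 -m jog '[[0,2,-5,0,0.002,0],[0,0,-4,0,0,0]]'; python3 go.py .4538 .2754 .190 -0.5146
```

```text
t: 25.2
eef_pos: [0.4539, 0.2728, 0.2079]
ee_rot: [-2.627, -0.0, 1.616]
force: [-0.6, 0.3, -1.5]
width: 0.0171
shift [ -0.1   2.6 -17.9] turn [-0.0005 -0.     -0.0002] F [-0.6  0.3 -1.5] w 0.017118129649297157 t 25.2
```

```bash
python3 -m jog '[[0,2,-2,0,0,0],[0,0,-3,0,0,0]]'; python3 go.py .4538 .2754 .190 -0.5146;  python3 -m jog '[[0,0,-5,0,0,0],[0,0,-5,0,0,0]]'; python3 go.py .4538 .2754 .180 -0.5146
```

```text
t: 25.4
eef_pos: [0.4542, 0.2746, 0.2027]
ee_rot: [-2.627, -0.001, 1.615]
force: [0.0, -0.5, -1.0]
width: 0.0173
shift [ -0.4   0.8 -12.7] turn [-0.0007  0.0005  0.0004] F [ 0.  -0.5 -1. ] w 0.01732175172056292 t 25.4
t: 25.6
eef_pos: [0.4546, 0.2749, 0.1926]
ee_rot: [-2.629, -0.001, 1.616]
force: [-1.0, -0.1, -1.6]
width: 0.0175
shift [ -0.8   0.5 -12.6] turn [-0.0015  0.0017  0.0002] F [-1.  -0.1 -1.6] w 0.017454721858192752 t 25.6
```

```bash
python3 -m jog '[[-1,0,-6,0,0,0],[0,0,-8,0,0,0]]'; python3 go.py .4538 .2754 .118 -0.5146;  python3 -m jog '[[0,0,-10,0,0,0],[0,0,-12,0,0,0],[0,0,-12,0,0,0]]'; python3 go.py .4538 .2754 .118 -0.5146
```

```text
t: 25.8
eef_pos: [0.4536, 0.2751, 0.1778]
ee_rot: [-2.63, -0.002, 1.616]
force: [-0.1, -0.1, -1.4]
width: 0.0171
shift [  0.2   0.3 -59.8] turn [-0.0021  0.0025 -0.    ] F [-0.1 -0.1 -1.4] w 0.017135269255647987 t 25.8
t: 26.1
eef_pos: [0.4536, 0.2752, 0.1411]
ee_rot: [-2.63, -0.002, 1.616]
force: [0.2, -0.3, -1.9]
width: 0.017
shift [  0.2   0.2 -23.1] turn [-0.0024  0.0029 -0.0002] F [ 0.2 -0.3 -1.9] w 0.017039715030814227 t 26.1
```

```bash
python3 -m jog '[[0,0,-10,0,0,0],[0,0,-8,0,0,0],[0,0,-4,0,0,0]]'; python3 go.py .4538 .2754 .116 -0.5146
```

```text
t: 26.4
eef_pos: [0.4528, 0.2748, 0.1152]
ee_rot: [-2.627, -0.001, 1.616]
force: [4.3, 4.6, 33.3]
width: 0.017
shift [1.  0.6 0.8] turn [-0.0007  0.0002 -0.    ] F [ 4.3  4.6 33.3] w 0.016990846718606293 t 26.4
```

Flange seated. Easing off, opening and backing out along the fingers.

```bash
python3 -m jog '[[0,0,1,0,0,0],[0,0,0,0,0,0],[0,0,0,0,0,0],[0,0,0,0,0,0],[0,0,0,0,0,0],[0,0,0,0,0,0]]' 0.6; python3 go.py .4538 .2754 .116 -0.5146; python3 -m jog '[[8,0,14,0,0,0],[14,0,25,0,0,0],[18,0,30,0,0,0],[18,0,30,0,0,0],[10,0,30,0,0,0],[0,0,30,0,0,0],[0,-40,10,0,0,0],[0,-45,0,0,0,0],[0,-45,0,0,0,0],[0,-45,0,0,0,0],[0,-20,0,0,0,0],[0,0,0,0,0,0]]'; python3 - <<'E'
from go import *
a=eyes.grab_frame("scene"); b=eyes.grab_frame("top");cv2.imwrite("pics/s9.png",a);cv2.imwrite("pics/t9.png",b)
s=status.get_state();print(s["eef_pos"],s["force"],s["t"])
o={"scene":(140,140),"top":(125,140)}
cv2.imwrite("pics/c10.png",np.vstack([cv2.resize(a[150:305,145:345],(800,320+60),interpolation=2)[:,:],cv2.resize(b[145:245,130:370],(530,220),interpolation=2).copy() if 0 else cv2.copyMakeBorder(cv2.resize(b[145:245,130:370],(528,220),interpolation=2),0,0,0,272,0)]))
for n in("scene","top"):
    i0=cv2.imread(f"pics/{n}0.png"); i1={"scene":a,"top":b}[n]
    for nm,lo,hi in(("yellow",(20,180,120),(32,255,255)),):
        f=lambda i:cv2.moments(cv2.inRange(cv2.cvtColor(i[165:205,310:365],cv2.COLOR_BGR2HSV),lo,hi),True)
        print(n,nm,[(m["m00"],round(m["m10"]/max(m["m00"],1),2),round(m["m01"]/max(m["m00"],1),2)) for m in(f(i0),f(i1))])
E
```

```text
t: 27.0
eef_pos: [0.4534, 0.2749, 0.1168]
ee_rot: [-2.629, -0.001, 1.616]
force: [-0.5, -0.3, -0.2]
width: 0.0519
shift [ 0.4  0.5 -0.8] turn [-0.0011  0.0015 -0.0005] F [-0.5 -0.3 -0.2] w 0.051930643776281434 t 27.0
t: 28.2
eef_pos: [0.5211, 0.0727, 0.293]
ee_rot: [-2.629, 0.0, 1.619]
force: [-0.2, -0.4, 0.6]
width: 0.0528
[0.5213 0.0748 0.2928] [-0.3503  1.2682 -1.0243] 28.3
scene yellow [(304.0, 15.46, 11.72), (0.0, 0.0, 0.0)]
top yellow [(0.0, 0.0, 0.0), (0.0, 0.0, 0.0)]
```

View pics/c10.png

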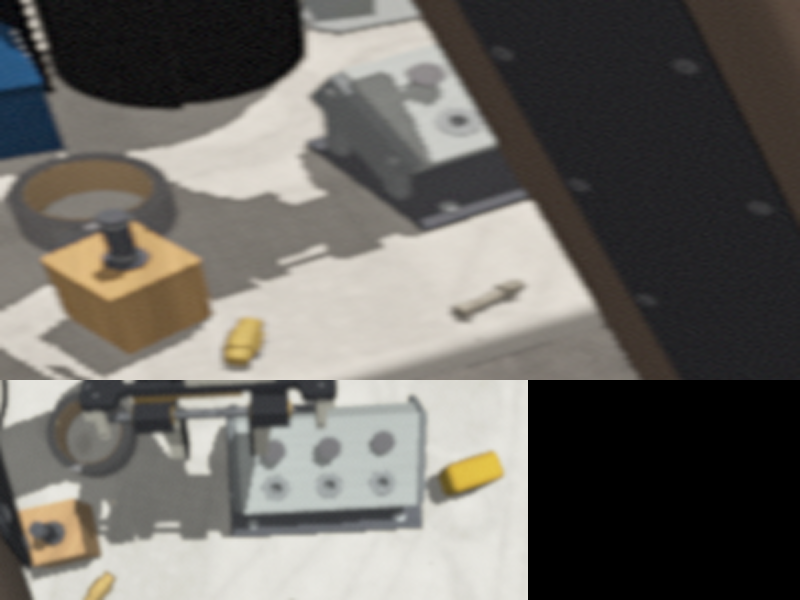

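The pin stands in the block (top view (45,533), scene (120,245)). The stand, roll and tape measure look as before. One numeric check on the bystanders, then I'll hand in.

```bash
python3 - <<'E'
import cv2,numpy as np
from station import workorder,status
a,b=[cv2.imread(f"pics/t{n}.png") for n in("op0","9")]
for n,i in(("0",a),("9",b)):
    m=cv2.moments(cv2.inRange(cv2.cvtColor(i[170:205,325:365],cv2.COLOR_BGR2HSV),(18,120,80),(35,255,255)),True); print(n,m["m00"],m["m10"]/m["m00"],m["m01"]/m["m00"])
# roll: phase shift of edges in visible lower part
f=lambda i:np.float32(cv2.Canny(i[170:192,150:195],40,120))
print(cv2.phaseCorrelate(f(a),f(b)))
print(status.get_state()["force"]); print(workorder.job_done())
E
```

```text
0 331.0 18.731117824773413 17.063444108761328
9 326.0 18.699386503067483 17.0920245398773
((1.057971897556996, -0.09917677830358862), 0.4209156826690391)
[-0.35033612  1.26819131 -1.0242906 ]
the job is handed in; nothing more can be done
None
```

The job is done and handed in at about 28 s of the 56 s allowed: the right bush is the blind one, its marker is pressed fully in, and the pin is back in its block.

- **Open bores:** I probed the left one, then the middle. In both the pin ran freely to the tell-tale and then met a hard stop at about 57 mm with roughly 46 N, so both tell-tales should be fully out.
- **Blind bore:** the right bore stopped the pin on a solid floor at 24.5 mm. I pressed only its marker, which moved at about 3 N and came to a hard stop at about 10.5 mm.
- **Pin:** it is seated in the block, flange on top. The last picture shows it standing and the gripper clear.

**Checks that failed or disagreed:**
- My first grasp closed too late and missed the pin without moving it.
- Holding the pin in line with the tool ran joint 3 up to its limit. I put the pin back and regrasped it leaning.
- The tape measure shows no shift (under 0.05 px).
- The check on the tape roll was weak because it was partly hidden and in shadow. It read about 1 px sideways at low confidence, but the roll looked unmoved and the recorded forces showed no sign of touching it.
- The tell-tales are not visible from the cameras, so I judged them by depth and force alone.

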